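Clear the offcuts from the cupboard shelf and set the mug back

TASK

The pegboard has just been fitted: put both wood offcuts (the one under the front of the wire rack and the one lying on the cork mat) into the open white tub. Then stand the red mug upright in the middle of the cork mat with its handle pointing straight towards the mat's blue edge. Leave everything else where it is, tub included, and do not bang into the wire rack.

Things in the scene. Friction and masses are not known exactly. Their poses are not given: they have to be found in the camera images.
- batten_mid (a point): yellow-painted batten offcut, a solid wooden block 80 mm long (x) x 40 mm wide (y) x 36 mm high (z), 70 g; the point is its centre, 18 mm above the table. It lies under the front of the wire rack, one end towards the rack's front edge (its -x end; that end is up to about 20 mm behind the edge), so a tool must reach in leaning, with the fingers closing on the 40 mm width.
- pegpiece_mid (a point): dark-brown pegboard offcut with two rows of small black holes, 120 mm long (x) x 44 mm wide (y) x 18 mm thick (z), 70 g, lying flat on the cork mat; the point is its centre, 9 mm above the mat
- mat_mid (a point): cork mat fixed to the table, 150 mm (x) x 130 mm (y), 5 mm thick; the point is the centre of its top face. An 18 mm wide blue stripe runs along its -x edge: the mat's -x axis points to the blue edge.
- mug_mid (a point): red mug, open top, outer diameter 64 mm, 90 mm high, 4 mm wall, 220 g, standing on the table; the point is on its axis half-way up (45 mm above its underside), z up; its handle points along its own -x axis and reaches 63 mm from the mug's axis, between 21 and 79 mm above its underside
- mug_handle (a point): outermost part of the mug's handle, 58 mm from the mug's axis, 50 mm above its underside
- tub: open white plastic tub, loose (400 g), 180 mm (x) x 230 mm (y) x 100 mm high, walls and floor 4 mm; origin at the centre of its underside, z up
- mug: the red mug; origin at the centre of its underside, same axes as mug_mid
- batten: the batten offcut; origin at the centre of its underside
- pegpiece: the pegboard offcut; origin at the centre of its underside
- rack: tall white wire shelf riser fixed to the table; origin on the table under its centre. 320 mm wide (y), 180 mm deep (x), its front edge at x = -90 mm of its own frame (towards the robot); wire deck with its underside 203 mm and its top 215 mm above the table; open at the front, one frame of thin legs at each end (y = +-160 mm)
- loaf_tin_mid (a point): dark loaf tin 180 (x) x 90 (y) x 60 mm standing on the left (+y) end of the rack's deck, loose, to be left alone; the point is its centre
- spice_jar_mid (a point): amber jar 52 mm in diameter, 90 mm high, standing on the right (-y) end of the rack's deck, loose, to be left alone; the point is its centre
- spice_tin_mid (a point): green can 56 mm in diameter, 85 mm high, standing under the rack at its left (+y) end, loose, to be left alone; the point is its centre
- tub_lid_mid (a point): green lid of the tub, 185 x 235 x 12 mm, lying flat on the table, loose, to be left alone; the point is its centre
- spoon_mid (a point): wooden spoon 200 mm long lying on the table in front of the rack, loose, to be left alone; the point is near its middle
- whisk_mid (a point): whisk about 210 mm long and 48 mm high lying at the back right, loose, to be left alone; the point is its middle
Mind the look-alikes: they are no part of the job. What is meant by the batten is not pink or turquoise, and is the smaller of those in its own colour.

How it is judged:
By the outcome, as a careful person would: the job done as asked, in the order asked, and still so for the second after the job is handed in, with the robot touching nothing.
It also fails if it takes over 72 s, if anything falls off the work surface, if the arm or the gripper's body presses on something with over 40 N, if the wrist force passes 120 N, or if a joint passes its speed limit or range.

ROBOT

A 6-joint arm with a two-finger parallel gripper is mounted at the origin on the work surface. World frame = base frame: x ahead of the robot, y to its left, z up, the work surface at z = 0. Lengths are in m, angles in rad, forces in N, time in s.
With the tool pointing down it reaches from about 0.375 to 0.975 m from the base axis. Payload 3.8 kg.
Tool frame: the origin (TCP) lies midway between the tips of the shut fingers; the grasp point (between the pads) lies 19 mm behind it; z points along the fingers, y is the line along which they close (so a half turn about z gives the same grasp; the last joint's range is limited). The gripper opens to 85 mm and grips with 20 to 120 N. Pads are 22 mm wide; open, the fingers measure 114 mm over their backs; the gripper's body (76 mm by 85 mm) begins 54 mm behind the grasp point. The pads swing forward as they close: fully open they stand 13 mm farther back than shut.
Start: joints at [-1.194, 0.264, 1.604, -0, 1.274, -0.037], TCP at [0.271, -0.618, 0.231] pointing down, gripper open.
Joint ranges: [-2.63, 2.63], [-0.94, 2.18], [0.31, 2.57], [-1.31, 4.45], [0, 2.66], [-2.55, 2.55]. Speed limits (rad/s): [2.57, 2.57, 3.14, 3.14, 3.14, 3.14].

INTERFACE

Orientations are given as a rotation vector (axis times angle).
In Python, from workcell import bot gives the robot as it stands.
- The arm moves only by the tool step_arm, never from a script. Its argument "motion" is a list of rows, each a list of 5 numbers: the finger opening in cm, from 0 to 8.54, then the shift along the tool's x, y, z in cm, then the turn about the tool's z in degrees. In form: [[claw, dx, dy, dz, twist], ...]. A call has 1 to 20 rows; each row is the pose to reach, as a shift and turn from the pose commanded when the call began, along the tool's axes at that moment; what a row does not reach only later rows make up. A row lasts 1/10 s, in which the tool goes at most 50 mm and 8.59 degrees, less where a joint would pass 70% of its speed; a pose out of reach is approached as far as the arm can. A call with a gripper value outside its range is refused whole. The fingers move at their own pace and stop on an object; "force" is the grip in N (left out, the last holds). Time passes only in rows, so rows that repeat a pose let the fingers close. It gives the time, the measured TCP pose, the force, the opening and the grip force at its end, in the units of the state.
- bot.read_state(): the state, without advancing time (a new reading comes with each control period).
- bot.read_camera(name): name is "scene" or "side" or "wrist"; returns (picture, depth): 480x640x3 uint8, red, green, blue; 480x640 float32, m along the optical axis (not along the pixel's ray), 0 where there is no reading.
- bot.calibration(name): a dict with "mtx" (3x3 intrinsics, pixels), "origin" and "orientation" of the camera in the world; the wrist camera has in their place "T_tool_cam" (4x4, takes a point from camera to tool coordinates, whose origin is the TCP and whose axes are the flange's). Camera axes: x right, y up, looking along -z (the intrinsics and any distortion apply to the point x, -y, -z); pixel columns grow to the right and rows downward; lengths in m; the calibration is good to about 2 mm. A picture is of the moment at which its call begins: read the wrist's pose just before it. calibration takes no time and is no camera call.
- bot.finish_job(): hands the job in; it is judged then, once.
The state is a dict: "time": time; "q": joint angles; "joint_vel": joint speeds; "joint_torque": joint torques, N m; "tool_pos": TCP position; "tcp_rot": TCP orientation; "wrist_force": force on the tool from outside, world axes, zero at the start; "torque": the same for the moment, N m; "width": opening from 0.0 (shut) to 1.0 (fully open); "grip_force": force on a finger pad.
Only numpy, scipy, OpenCV 4.12 (cv2) and the standard library are available. Lean on these libraries where they do the work, as an engineer would, in place of code of your own. Each camera call takes 0.05 s, during which the arm holds its last target. There are 200 camera calls.

## Working session

There is one attempt and no reset: what is moved stays moved. The work goes in short steps, Python scripts to look and compute and a tool call to move; the robot and the scene stay as the last step left them, time stands still between calls to the robot, and variables do not carry over. Pictures are saved under pics/ and viewed, at most 10 in all, crops included, and the job is handed in when it is done.

Besides the shell and the picture viewer there is one more tool, called after "Call:" as a command line: name --pt "numbers of a row" for each row, then --argument value for the rest. step_arm: Moves the arm, as the interface text tells. Its arguments: {"type":"object","properties":{"motion":{"type":"array","items":{"type":"array","items":{"type":"number"}}},"force":{"type":"number"}},"required":["motion"]}

```bash
ls; mkdir -p pics; cat > h.py <<'E'
import numpy as np, cv2
from scipy.spatial.transform import Rotation as R
from workcell import bot
def cam(n):
    c=bot.calibration(n); s=bot.read_state(); p,d=bot.read_camera(n)
    K=np.array(c["mtx"])
    if n=="wrist":
        T=np.eye(4);T[:3,:3]=R.from_rotvec(s["tcp_rot"]).as_matrix();T[:3,3]=s["tool_pos"]
        T=T@np.array(c["T_tool_cam"]);
    else:
        T=np.eye(4);o=np.array(c["orientation"]);T[:3,:3]=o if o.shape==(3,3) else R.from_rotvec(o).as_matrix();T[:3,3]=c["origin"]
    return p,d,K,T,c
def cloud(d,K,T):
    v,u=np.mgrid[:d.shape[0],:d.shape[1]]
    P=np.stack([(u-K[0,2])/K[0,0]*d,-(v-K[1,2])/K[1,1]*d,-d],-1)
    return P@T[:3,:3].T+T[:3,3]
def ray(uv,K,T,z):
    uv=np.atleast_2d(uv).astype(float)
    r=np.stack([(uv[:,0]-K[0,2])/K[0,0],-(uv[:,1]-K[1,2])/K[1,1],-np.ones(len(uv))],-1)@T[:3,:3].T
    return T[:3,3]+r*((z-T[2,3])/r[:,2])[:,None]
E
python3 - <<'E'
from h import *
for n in ("scene","side"):
    p,d,K,T,c=cam(n); cv2.imwrite(f"pics/{n}0.png",p[:,:,::-1]); np.savez(f"{n}0.npz",p=p,d=d,K=K,T=T); print({k:np.array(v).round(3).tolist() if k!='x' else v for k,v in c.items()},(d==0).mean())
print(bot.calibration("wrist")); print(bot.read_state())
E
```

```text
pics
{'mtx': [[442.381, 0.0, 316.59], [0.0, 442.381, 245.173], [0.0, 0.0, 1.0]], 'origin': [0.796, -0.549, 1.006], 'orientation': [0.602, 0.15, 0.516]} 0.003912760416666667
{'mtx': [[552.979, 0.0, 323.635], [0.0, 552.979, 227.857], [0.0, 0.0, 1.0]], 'origin': [-0.228, 0.804, 0.999], 'orientation': [0.431, -1.125, -2.204]} 0.00400390625
{'mtx': array([[367.29466446,   0.        , 315.01359641],
       [  0.        , 367.29466446, 244.20808716],
       [  0.        ,   0.        ,   1.        ]]), 'T_tool_cam': array([[ 6.78875033e-04,  9.61579040e-01,  2.74527390e-01,
         6.90834994e-02],
       [ 9.99999539e-01, -8.39169916e-04,  4.66450660e-04,
        -1.05457245e-04],
       [ 6.78904305e-04,  2.74526947e-01, -9.61579167e-01,
        -1.41620909e-01],
       [ 0.00000000e+00,  0.00000000e+00,  0.00000000e+00,
         1.00000000e+00]])}
{'time': 0.1, 'q': array([-1.19393053e+00,  2.64685041e-01,  1.60526268e+00, -7.96627417e-06,
        1.27372793e+00, -3.69264022e-02]), 'joint_vel': array([-0.00248325, -0.00137924, -0.00317331, -0.00194053,  0.00095734,
       -0.00054786]), 'joint_torque': array([ 8.64370777e-04, -5.16706395e+01, -3.68589699e+01, -5.49777440e-05,
        6.31153991e-03,  1.37352913e-05]), 'tool_pos': array([ 0.27113541, -0.61740633,  0.23006804]), 'tcp_rot': array([-3.07258392e+00, -6.44938102e-01,  5.64882610e-04]), 'wrist_force': array([ 0.41261126,  0.58598832, -0.62572384]), 'torque': array([0.00078769, 0.0290851 , 0.04292144]), 'grip_force': 0.0, 'width': 0.9964956602532999}
```

View pics/scene0.png

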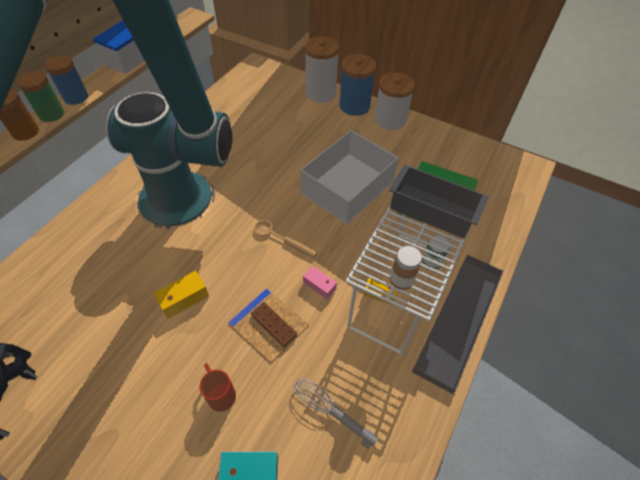

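View pics/side0.png

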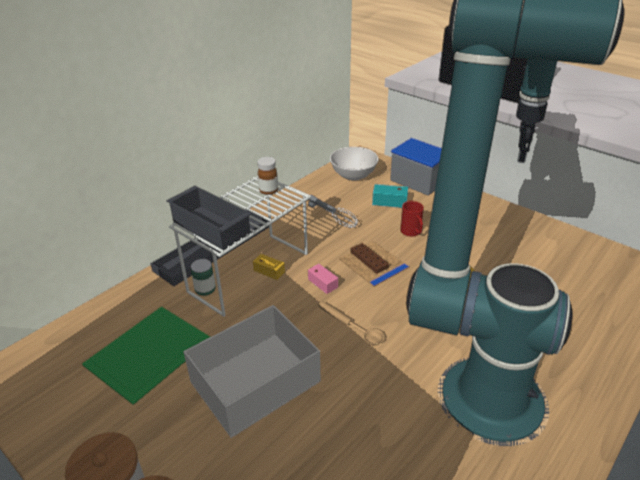

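The scene view shows the mug (217,388), the mat with the pegpiece (272,325) and its blue stripe (250,308), the tub (350,175), and the batten through the rack wires (378,286). In the side view the batten is at (268,267). The big yellow block at (182,293), the pink one and the turquoise one are decoys.

```bash
cat > m.py <<'E'
from h import *
L={n:np.load(n+"0.npz") for n in("scene","side")}
def mask(n,lo,hi,box):
    p=L[n]["p"];h=cv2.cvtColor(p,cv2.COLOR_RGB2HSV);m=cv2.inRange(h,lo,hi);x0,y0,x1,y1=box
    k=np.zeros_like(m);k[y0:y1,x0:x1]=m[y0:y1,x0:x1];return k
def rect(P):
    r=cv2.minAreaRect(P[:,:2].astype(np.float32));return np.round(r[0],4),np.round(r[1],4),round(r[2],1)
def rep(name,n,lo,hi,box,zr,zp=None):
    m=mask(n,lo,hi,box);g=L[n];C=cloud(g["d"],g["K"],g["T"]);s=(m>0)&(g["d"]>0)
    P=C[s];P=P[(P[:,2]>zr[0])&(P[:,2]<zr[1])]
    print(name,n,len(P),P.mean(0).round(4) if len(P) else"",np.percentile(P[:,2],[5,50,95]).round(4) if len(P) else "",rect(P) if len(P)>3 else "")
    return P
if __name__=="__main__":
    B={"scene":{"mat":(215,275,325,375),"mug":(190,355,245,420),"bat":(355,270,400,300),"tub":(295,125,405,225)},
       "side":{"mat":(335,235,425,290),"mug":(395,195,430,240),"bat":(250,252,288,280),"tub":(180,300,325,440)}}
    for n in B:
        b=B[n]
        rep("stripe",n,(105,120,60),(130,255,255),b["mat"],(-.01,.02))
        rep("peg",n,(0,60,20),(25,255,105),b["mat"],(.018,.04))
        P=rep("mugrim",n,(0,120,50),(8,255,255),b["mug"],(.084,.1))
        rep("mugall",n,(0,120,50),(8,255,255),b["mug"],(.0,.1))
        rep("battop",n,(20,130,60),(32,255,255),b["bat"],(.03,.045))
        rep("batall",n,(20,130,60),(32,255,255),b["bat"],(-.01,.06))
        rep("tubrim",n,(0,0,0),(180,60,255),b["tub"],(.093,.11))
    g=L["side"];C=cloud(g["d"],g["K"],g["T"])
    # rack deck & legs
    for n,box in(("scene",(340,205,475,355)),("side",(165,160,325,325))):
        rep("deck",n,(0,0,90),(180,60,255),box,(.205,.225))
        P=rep("legs",n,(0,0,90),(180,60,255),box,(.02,.19))
    for n,uv in(("scene",[(182,293),(320,282),(300,245),(262,228)]),("side",[(323,278),(375,335),(340,318),(202,275)])):
        g=L[n];C=cloud(g["d"],g["K"],g["T"]);print([C[v,u].round(3).tolist() for u,v in uv])
    a=L["side"]["p"][150:330,160:440,::-1];b=L["scene"]["p"][260:420,190:420,::-1]
    cv2.imwrite("pics/z.png",np.hstack([cv2.resize(a,(400,257)),cv2.resize(b,(369,257))]))
E
python3 m.py
```

```text
stripe scene 233 [ 0.4029 -0.1855  0.0062] [0.0034 0.0062 0.009 ] (array([ 0.403 , -0.1851]), array([0.1266, 0.0152]), 79.1)
peg scene 680 [ 0.488  -0.2009  0.0232] [0.0201 0.0233 0.0262] (array([ 0.4844, -0.1995]), array([0.0419, 0.1169]), 76.2)
mugrim scene 196 [ 0.4803 -0.3992  0.0895] [0.0854 0.0896 0.0926] (array([ 0.4772, -0.3985]), array([0.0608, 0.0634]), 53.2)
mugall scene 697 [ 0.4791 -0.3979  0.0497] [0.0048 0.0534 0.0917] (array([ 0.4624, -0.3977]), array([0.0621, 0.0941]), 84.2)
battop scene 163 [0.6643 0.0169 0.0361] [0.0326 0.036  0.0391] (array([0.6677, 0.0138]), array([0.0813, 0.0298]), 1.4)
batall scene 209 [0.6616 0.0123 0.0309] [0.0094 0.0354 0.039 ] (array([0.6617, 0.0099]), array([0.0479, 0.0937]), 80.5)
tubrim scene 587 [0.4217 0.2993 0.0982] [0.0935 0.0986 0.1025] (array([0.4864, 0.2884]), array([0.234 , 0.3196]), 78.3)
stripe side 160 [ 0.4033 -0.1818  0.0068] [0.0034 0.0067 0.0105] (array([ 0.4031, -0.1825]), array([0.1255, 0.0175]), 78.1)
peg side 441 [ 0.4778 -0.1917  0.024 ] [0.0198 0.024  0.0282] (array([ 0.48  , -0.1938]), array([0.0493, 0.1211]), 77.9)
[... 565 characters left out ...]
.3047]), array([0.2316, 0.1843]), 78.9)
deck scene 2577 [ 0.7123 -0.0062  0.2127] [0.2081 0.2131 0.2163] (array([0.7075, 0.0153]), array([0.1871, 0.2477]), 1.7)
legs scene 856 [0.666  0.1097 0.0713] [0.0255 0.0667 0.1605] (array([0.6869, 0.0911]), array([0.2934, 0.46  ]), 32.0)
deck side 1561 [0.6839 0.0511 0.213 ] [0.2077 0.2131 0.2176] (array([0.7062, 0.0582]), array([0.1934, 0.3291]), 2.3)
legs side 1577 [0.6446 0.1467 0.0807] [0.0269 0.0839 0.1622] (array([0.7566, 0.049 ]), array([0.4175, 0.6585]), 34.4)
[[0.26, -0.257, 0.056], [0.526, -0.047, 0.034], [0.417, 0.033, 0.019], [0.288, 0.038, 0.003]]
[[0.509, -0.029, 0.034], [0.296, 0.026, 0.01], [0.395, 0.038, 0.012], [0.723, 0.198, 0.074]]
```

Call:
step_arm --pt "8.5 0 0 -5 0" --pt "8.5 0 0 -10 0" --pt "8.5 0 0 -15 0" --pt "8.5 0 0 -20 0"

```text
time: 0.5
tool_pos: [0.2712, -0.6175, 0.4325]
tcp_rot: [-3.073, -0.645, 0.0]
wrist_force: [0.1, -0.9, -0.3]
width: 0.997
grip_force: 0.0
```

```bash
python3 - <<'E'
from m import *
for n,b in(("scene",(190,355,245,420)),("side",(395,195,430,240))):
    m=mask(n,(0,120,50),(8,255,255),b);g=L[n];C=cloud(g["d"],g["K"],g["T"]);P=C[(m>0)&(g["d"]>0)]
    c=np.array([.477,-.397]);r=np.hypot(*(P[:,:2]-c).T);Q=P[(r>.038)&(r<.07)&(P[:,2]>.015)]
    print(n,len(Q),Q.mean(0).round(4) if len(Q) else"",r.max(), np.degrees(np.arctan2(*(Q[:,:2]-c).mean(0)[::-1])) if len(Q) else "")
A=np.vstack([cloud(L[n]["d"],L[n]["K"],L[n]["T"])[L[n]["d"]>0] for n in L])
az=np.arctan2(A[:,1],A[:,0]);r=np.hypot(A[:,0],A[:,1])
for a in np.radians([-75,-66,-55,-45,-30,-15]):
    print(round(np.degrees(a)),[(round(x,2),round(float(A[k][:,2].max()),2)) for x in np.arange(.6,1.4,.1) if (k:=(abs(az-a)<.09)&(abs(r-x)<.05)).sum()>5])
D=cloud(L["scene"]["d"],L["scene"]["K"],L["scene"]["T"])
h=cv2.cvtColor(L["scene"]["p"],cv2.COLOR_RGB2HSV)
s=bot.read_state();print(s["tool_pos"],s["tcp_rot"],s["q"])
p,d,K,T,c=cam("side");cv2.imwrite("pics/none.png",p)
E
```

```text
scene 22 [ 0.4356 -0.3753  0.0776] 0.0679389612465511 152.3292602741847
side 61 [ 0.4306 -0.3702  0.0578] 0.07543005380968391 149.99896688690544
-75 [(np.float64(0.6), 0.01), (np.float64(0.7), 0.01), (np.float64(0.8), 0.01), (np.float64(1.0), 0.19), (np.float64(1.1), 0.19), (np.float64(1.2), 0.19), (np.float64(1.3), 0.19)]
-66 [(np.float64(0.6), 0.53), (np.float64(0.7), 0.52), (np.float64(0.8), 0.01), (np.float64(1.0), 0.19), (np.float64(1.1), 0.19), (np.float64(1.2), 0.4), (np.float64(1.3), 0.41)]
-55 [(np.float64(0.6), 0.01), (np.float64(0.7), 0.01), (np.float64(0.8), 0.12), (np.float64(0.9), 0.13), (np.float64(1.2), 0.19), (np.float64(1.3), 0.41)]
-45 [(np.float64(0.6), 0.1), (np.float64(0.7), 0.09), (np.float64(0.8), 0.13), (np.float64(0.9), 0.13), (np.float64(1.0), 0.13), (np.float64(1.1), 0.01), (np.float64(1.3), 0.19)]
-30 [(np.float64(0.6), 0.01), (np.float64(0.7), 0.05), (np.float64(0.8), 0.06), (np.float64(0.9), 0.07), (np.float64(1.0), 0.08), (np.float64(1.1), 0.07)]
-15 [(np.float64(0.6), 0.21), (np.float64(0.7), 0.01), (np.float64(0.8), 0.01), (np.float64(0.9), 0.01), (np.float64(1.0), 0.01)]
[ 0.27124281 -0.61753155  0.43249132] [-3.07343505e+00 -6.45208234e-01  2.93044967e-04] [-1.19386132e+00  2.14376963e-01  1.30427758e+00  1.28952819e-05
  1.62411618e+00 -3.69158645e-02]
```

View pics/z.png

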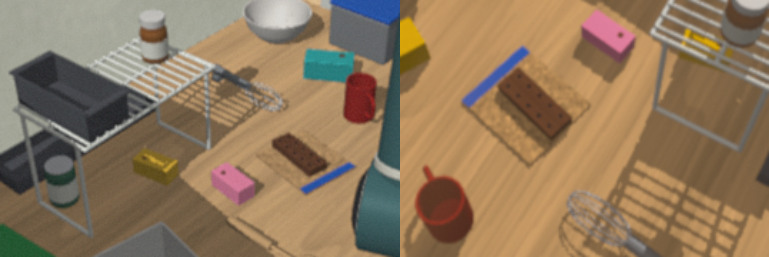

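Call:
step_arm --pt "8.5 0 5 0 0" --pt "8.5 0 10 0 0" --pt "8.5 0 15 0 0" --pt "8.5 0 20 0 0" --pt "8.5 0 25 0 0" --pt "8.5 0 30 0 0" --pt "8.5 0 35 0 0" --pt "8.5 0 38 0 0" --pt "8.5 0 38 0 0" --pt "8.5 0 38 0 0"

```text
time: 1.55
tool_pos: [0.3875, -0.8823, 0.3914]
tcp_rot: [3.03, 0.636, 0.015]
wrist_force: [-0.3, 0.7, 0.6]
width: 0.995
grip_force: 0.0
```

```bash
python3 -c "
from h import *
s=bot.read_state();print(s['tool_pos'],s['tcp_rot'],s['q'],R.from_rotvec(s['tcp_rot']).as_matrix()[:,2])"
```

```text
[ 0.38748971 -0.88228489  0.39137942] [3.03019895 0.63605603 0.01457133] [-1.18321354e+00  9.31353247e-01  3.10892151e-01  1.15829734e-03
  1.85307052e+00 -2.58725824e-02] [ 0.01851399 -0.04240824 -0.99892881]
```

Call:
step_arm --pt "8.5 0 -5 -2 0" --pt "8.5 0 -10 -4 0" --pt "8.5 0 -15 -6 0" --pt "8.5 0 -20 -8 0" --pt "8.5 0 -20 -8 0"

```text
time: 2.05
tool_pos: [0.3046, -0.6934, 0.4695]
tcp_rot: [3.022, 0.634, 0.017]
wrist_force: [0.5, 0.2, 0.0]
width: 1.0
grip_force: 0.0
```

```bash
python3 -c "
from h import *
s=bot.read_state();print(s['tool_pos'],s['tcp_rot'],s['q'],R.from_rotvec(s['tcp_rot']).as_matrix()[:,2])"
```

```text
[ 0.3046127  -0.69337781  0.46949933] [3.02237695 0.63446633 0.01659111] [-1.19037983e+00  3.55541210e-01  1.06225579e+00  1.38657181e-03
  1.66944646e+00 -3.32462538e-02] [ 0.02145145 -0.04992646 -0.9985225 ]
```

```bash
cat >> h.py <<'E'
def to(p,yx=None,s=None):
    s=s or bot.read_state();M=R.from_rotvec(s["tcp_rot"]).as_matrix()
    d=M.T@(np.array(p)-s["tool_pos"])*100
    yaw=np.degrees(np.arctan2(M[1,0],M[0,0]))
    lean=np.degrees(np.arccos(-M[2,2]));la=np.degrees(np.arctan2(M[1,2],M[0,2]))
    tw=None if yx is None else -((yx-yaw+180)%360-180)
    print("shift",d.round(2),"twist",tw,"| tcp",s["tool_pos"].round(4),"yawx",yaw.round(1),"lean",lean.round(1),"at",la.round(0),"q",s["q"].round(2))
E
python3 - <<'E'
from h import *
from scipy.optimize import least_squares
D=[(.6743,.2301,.2647,1.6053,1.2737),(.6745,.4325,.2144,1.3043,1.6241),(.9636,.3914,.9314,.3109,1.8531),(.7573,.4695,.3555,1.0623,1.6694)]
def f(x):
    h,a,b,t=x;o=[]
    for r,z,q2,q3,q5 in D:
        o+=[a*np.sin(q2)+b*np.sin(q2+q3)+t*np.sin(q2+q3+q5)-r,h+a*np.cos(q2)+b*np.cos(q2+q3)+t*np.cos(q2+q3+q5)-z]
    return o
s=least_squares(f,[.3,.45,.5,.2]);print(s.x,s.cost)
to([.483,-.198,.2],167)
E
```

```text
[0.25630976 0.51223862 0.56644642 0.35375544] 8.501157160001602e-08
shift [ 36.26 -39.59  24.82] twist -143.2895759463051 | tcp [ 0.3046 -0.6934  0.4695] yawx 23.7 lean 3.1 at -67.0 q [-1.19  0.36  1.06  0.    1.67 -0.03]
```

Call:
step_arm --pt "8.5 2.1 -2.3 1.2 -8.4" --pt "8.5 4.2 -4.6 2.4 -16.8" --pt "8.5 6.3 -6.9 3.6 -25.2" --pt "8.5 8.4 -9.2 4.8 -33.6" --pt "8.5 10.5 -11.5 6 -42" --pt "8.5 12.6 -13.8 7.2 -50.4" --pt "8.5 14.7 -16.1 8.4 -58.8" --pt "8.5 16.8 -18.4 9.6 -67.2" --pt "8.5 18.9 -20.7 10.8 -75.6" --pt "8.5 21 -23 12 -84" --pt "8.5 23.1 -25.3 13.2 -92.4" --pt "8.5 25.2 -27.6 14.4 -100.8" --pt "8.5 27.3 -29.9 15.6 -109.2" --pt "8.5 29.4 -32.2 16.8 -117.6" --pt "8.5 31.5 -34.5 18 -126" --pt "8.5 33.6 -36.8 19.2 -134.4" --pt "8.5 36.3 -39.6 20.3 -143" --pt "8.5 36.3 -39.6 20.3 -143"

```text
time: 3.85
tool_pos: [0.4842, -0.1927, 0.2427]
tcp_rot: [0.35, 3.094, -0.056]
wrist_force: [-0.7, 0.2, 0.8]
width: 0.997
grip_force: 0.0
```

```bash
cat > pegw.py <<'E'
from h import *
to([.483,-.198,.006],167)
p,d,K,T,c=cam("wrist");cv2.imwrite("pics/w1.png",p[:,:,::-1])
h=cv2.cvtColor(p,cv2.COLOR_RGB2HSV);C=cloud(d,K,T)
for nm,lo,hi,zz,box in(("stripe",(105,120,40),(130,255,255),.005,.15),("peg",(0,50,10),(25,255,110),.023,.1)):
    m=cv2.inRange(h,lo,hi);ok=(m>0)&(np.hypot(C[...,0]-.47,C[...,1]+.197)<box)&(abs(C[...,2]-zz)<.006)
    n,l,st,ce=cv2.connectedComponentsWithStats(ok.astype(np.uint8));i=1+st[1:,4].argmax()
    v,u=np.nonzero(l==i);P=ray(np.c_[u,v],K,T,zz);r=cv2.minAreaRect(P[:,:2].astype(np.float32));print(nm,len(P),P.mean(0).round(4),np.round(r[0],4),np.round(r[1],4),r[2],C[l==i][:,2].mean())
E
python3 pegw.py
```

```text
shift [ 0.73  0.23 23.66] twist 0.10578009108181163 | tcp [ 0.4842 -0.1927  0.2427] yawx 167.1 lean 2.6 at -60.0 q [-0.41 -0.06  1.94 -0.03  1.23 -1.75]
stripe 2428 [ 0.4033 -0.1851  0.005 ] [ 0.4032 -0.1854] [0.1287 0.017 ] 78.3738021850586 0.00472791914010246
peg 4901 [ 0.4793 -0.196   0.023 ] [ 0.4825 -0.1964] [0.0423 0.1192] 76.23556518554688 0.02208344274207974
```

Call:
step_arm --pt "8.5 0.3 0.1 5 0.3" --pt "8.5 0.5 0.2 10 0.6" --pt "8.5 0.7 0.3 15 1" --pt "8.5 0.9 0.35 19 1" --pt "8.5 0.9 0.35 22 1" --pt "8.5 0.9 0.35 23.7 1" --pt "8.5 0.9 0.35 23.7 1" --pt "3.5 0.9 0.35 23.7 1" --pt "3.5 0.9 0.35 23.7 1" --pt "3.5 0.9 0.35 23.7 1" --pt "3.5 0.9 0.35 23.7 1" --pt "3.5 0.9 0.35 23.7 1" --pt "3.5 0.9 0.35 23.7 1" --force 40

```text
time: 5.2
tool_pos: [0.4806, -0.2008, 0.0054]
tcp_rot: [0.388, 3.091, -0.059]
wrist_force: [-1.2, 0.1, 6.0]
width: 0.504
grip_force: 40.7
```

```bash
python3 -c "
from h import *
to([.421,.305,.2],169)
to([.421,.305,.2],79)"
```

```text
shift [ 17.64  46.84 -21.62] twist -3.2651183250106044 | tcp [ 0.4806 -0.2008  0.0054] yawx 165.7 lean 2.6 at -63.0 q [-0.42  0.21  2.14 -0.04  0.75 -1.72]
shift [ 17.64  46.84 -21.62] twist 86.7348816749894 | tcp [ 0.4806 -0.2008  0.0054] yawx 165.7 lean 2.6 at -63.0 q [-0.42  0.21  2.14 -0.04  0.75 -1.72]
```

Call:
step_arm --pt "3.5 0 0 -4 1" --pt "3.5 0 0 -9 1" --pt "3.5 0 0 -14 0" --pt "3.5 1.5 4 -18 0" --pt "3.5 3 8.5 -21 -1" --pt "3.5 4.7 13.2 -21.4 -2" --pt "3.5 6.4 17.9 -21.4 -3" --pt "3.5 8.1 22.6 -21.4 -3.3" --pt "3.5 9.8 27.3 -21.4 -3.3" --pt "3.5 11.5 32 -21.4 -3.3" --pt "3.5 13.2 36.7 -21.4 -3.3" --pt "3.5 14.9 41.4 -21.4 -3.3" --pt "3.5 16.4 46 -21.4 -3.3" --pt "3.5 17.8 50.3 -21.4 -3.3" --pt "3.5 17.8 50.3 -21.4 -3.3" --pt "3.5 18 50.5 -16.5 -3.3" --pt "3.5 18.1 50.7 -11.5 -3.3" --pt "3.5 18.2 50.9 -7.5 -3.3" --pt "3.5 18.3 50.9 -4.6 -3.3" --pt "3.5 18.3 50.9 -4.4 -3.3"

```text
time: 7.2
tool_pos: [0.423, 0.3369, 0.0214]
tcp_rot: [0.3, 3.112, -0.067]
wrist_force: [-0.3, -0.6, -0.9]
width: 0.503
grip_force: 41.8
```

```bash
python3 -c "
from h import *
to([.4277,.339,.03],169)
p,d,K,T,c=cam('side');cv2.imwrite('pics/s1.png',p[200:460,150:480,::-1])"
```

```text
shift [-0.43  0.26 -0.87] twist 0.025487753303792715 | tcp [0.423  0.3369 0.0214] yawx 169.0 lean 2.6 at -77.0 q [ 0.65  0.25  2.05 -0.05  0.86 -0.69]
```

View pics/s1.png

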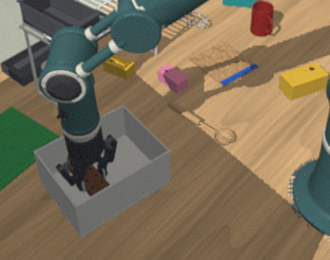

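Call:
step_arm --pt "6.5 0 0 -0.3 0" --pt "6.5 0 0 -0.6 0" --pt "6.5 0 0 -0.6 0" --pt "6.5 0 0 -5 0" --pt "6.5 0 0 -10 0" --pt "6.5 0 0 -15 0" --pt "6.5 0 0 -20 0"

```text
time: 7.95
tool_pos: [0.423, 0.3479, 0.2288]
tcp_rot: [0.299, 3.104, -0.054]
wrist_force: [0.9, 1.3, -0.8]
width: 0.764
grip_force: 0.0
```

```bash
python3 - <<'E'
from m import *
A=np.vstack([cloud(L[n]["d"],L[n]["K"],L[n]["T"])[L[n]["d"]>0] for n in L])
for x in np.arange(.7,1.6,.1):
    k=(abs(A[:,0]-x)<.05)&(A[:,1]>-.25)&(A[:,1]<.25)
    if k.sum(): print(round(x,2),A[k][:,2].max().round(2),end="; ")
print()
to([.5,.03,.45],183)
# tub check from wrist
p,d,K,T,c=cam("wrist");C=cloud(d,K,T);h=cv2.cvtColor(p,cv2.COLOR_RGB2HSV)
m=(cv2.inRange(h,(0,60,10),(25,255,110))>0)&(C[...,2]>.012)&(C[...,2]<.06)&(np.hypot(C[...,0]-.42,C[...,1]-.305)<.14)
P=C[m];print("peg",len(P),P.mean(0).round(3) if len(P) else "")
E
```

```text
0.7 0.31; 0.8 0.28; 0.9 0.04; 1.0 -0.0; 1.1 -0.74; 1.2 -0.74; 1.3 -0.74; 1.4 -0.74; 1.5 -0.74; 
shift [-14.17 -30.43 -20.79] twist -13.965406077694183 | tcp [0.423  0.3479 0.2288] yawx 169.0 lean 2.4 at -63.0 q [ 0.67  0.03  1.87 -0.04  1.24 -0.7 ]
peg 5110 [0.425 0.342 0.021]
```

Call:
step_arm --pt "6.5 0 0 -5 0" --pt "6.5 -2 -1 -10 0" --pt "6.5 -4 -2 -15 -1" --pt "6.5 -7 -4 -19 -2" --pt "6.5 -11 -6 -22 -4" --pt "6.5 -15 -8 -24 -6" --pt "6.5 -19.5 -10 -24 -8" --pt "6.5 -24 -12 -24 -10" --pt "6.5 -28.5 -14 -24 -12" --pt "6.5 -33 -16 -24 -14" --pt "6.5 -37.5 -18 -24 -15" --pt "6.5 -42 -20 -24 -15" --pt "6.5 -46 -22 -24 -15" --pt "6.5 -48.3 -22.8 -24 -15"

```text
time: 9.4
tool_pos: [0.8514, 0.0376, 0.484]
tcp_rot: [-0.105, 3.123, -0.063]
wrist_force: [0.5, 0.2, -0.0]
width: 0.759
grip_force: 0.0
```

Call:
step_arm --pt "6.5 -5 0 0 0" --pt "6.5 -10 0 0 0" --pt "6.5 -20 0 0 0" --pt "6.5 -40 0 0 0" --pt "6.5 -60 0 0 0" --pt "6.5 -60 0 0 0" --pt "6.5 -60 0 0 0" --pt "6.5 -60 0 0 0"

```text
time: 10.2
tool_pos: [0.9713, 0.0508, 0.3817]
tcp_rot: [-0.109, 3.081, -0.059]
wrist_force: [-0.6, 0.9, 0.1]
width: 0.758
grip_force: 0.0
```

```bash
python3 -c "
from h import *
to([.6,.03,.45],183)"
```

```text
shift [36.73  0.23 -8.95] twist 1.1276047655538832 | tcp [0.9713 0.0508 0.3817] yawx -175.9 lean 4.0 at -31.0 q [ 0.04  0.94  0.31 -0.04  1.83 -1.61]
```

Call:
step_arm --pt "6.5 -5 0 0 0" --pt "6.5 -10 0 -2 0" --pt "6.5 -15 0 -4 0"

```text
time: 10.5
tool_pos: [0.9921, 0.0535, 0.3687]
tcp_rot: [-0.109, 3.04, -0.058]
wrist_force: [-0.4, 0.1, 0.2]
width: 0.762
grip_force: 0.0
```

Call:
step_arm --pt "6.5 -5 0 0 0" --pt "6.5 -10 0 -2 0" --pt "6.5 -15 0 -4 0"

```text
time: 10.8
tool_pos: [1.0112, 0.0561, 0.3627]
tcp_rot: [-0.109, 2.996, -0.056]
wrist_force: [0.3, -0.3, -0.5]
width: 0.762
grip_force: 0.0
```

Call:
step_arm --pt "6.5 -5 0 0 0" --pt "6.5 -10 0 -2 0" --pt "6.5 -15 0 -4 0"

```text
time: 11.1
tool_pos: [1.0285, 0.0587, 0.3602]
tcp_rot: [-0.108, 2.952, -0.054]
wrist_force: [0.5, -0.2, 1.0]
width: 0.76
grip_force: 0.0
```

```bash
python3 -c "
from h import *
to([.6,.03,.45],183)"
```

```text
shift [ 40.54  -0.27 -16.78] twist 1.4383485660287079 | tcp [1.0285 0.0587 0.3602] yawx -175.6 lean 10.9 at -9.0 q [ 0.05  0.97  0.31 -0.04  1.67 -1.61]
```

Call:
step_arm --pt "6.5 -8 0 0 0" --pt "6.5 -15 0 -2 0" --pt "6.5 -25 0 -2 0"

```text
time: 11.4
tool_pos: [1.0503, 0.0613, 0.3496]
tcp_rot: [-0.108, 2.906, -0.052]
wrist_force: [-0.9, -0.3, 0.3]
width: 0.758
grip_force: 0.0
```

Call:
step_arm --pt "6.5 -8 0 0 0" --pt "6.5 -15 0 -2 0" --pt "6.5 -25 0 -2 0"

```text
time: 11.7
tool_pos: [1.0695, 0.0638, 0.3438]
tcp_rot: [-0.108, 2.861, -0.049]
wrist_force: [0.0, -0.0, 0.5]
width: 0.758
grip_force: 0.0
```

Call:
step_arm --pt "6.5 -8 0 0 0" --pt "6.5 -15 0 -2 0" --pt "6.5 -25 0 -2 0"

```text
time: 12.0
tool_pos: [1.0862, 0.0662, 0.3446]
tcp_rot: [-0.107, 2.816, -0.047]
wrist_force: [-0.0, -0.1, 0.5]
width: 0.759
grip_force: 0.0
```

Call:
step_arm --pt "6.5 -8 0 0 0" --pt "6.5 -15 0 -2 0" --pt "6.5 -25 0 -2 0"

```text
time: 12.3
tool_pos: [1.1008, 0.0686, 0.3507]
tcp_rot: [-0.107, 2.77, -0.045]
wrist_force: [-0.4, 0.4, -0.2]
width: 0.762
grip_force: 0.0
```

Call:
step_arm --pt "6.5 -8 0 0 0" --pt "6.5 -15 0 -2 0" --pt "6.5 -25 0 -2 0"

```text
time: 12.6
tool_pos: [1.1133, 0.0711, 0.3614]
tcp_rot: [-0.106, 2.724, -0.042]
wrist_force: [-0.8, -0.8, 0.6]
width: 0.761
grip_force: 0.0
```

Call:
step_arm --pt "6.5 -8 0 0 0" --pt "6.5 -15 0 -2 0" --pt "6.5 -25 0 -2 0"

```text
time: 12.9
tool_pos: [1.1238, 0.0734, 0.3765]
tcp_rot: [-0.106, 2.678, -0.04]
wrist_force: [0.2, 0.1, -0.3]
width: 0.755
grip_force: 0.0
```

```bash
python3 -c "
from h import *
to([.6,.03,.45],183)"
```

```text
shift [ 43.86  -1.09 -29.87] twist 2.2153860417229225 | tcp [1.1238 0.0734 0.3765] yawx -174.8 lean 26.5 at -1.0 q [ 0.05  0.98  0.31 -0.04  1.39 -1.6 ]
```

Call:
step_arm --pt "6.5 -8 0 0 0" --pt "6.5 -15 0 -2 0" --pt "6.5 -25 0 -2 0"

```text
time: 13.2
tool_pos: [1.1324, 0.0757, 0.3954]
tcp_rot: [-0.105, 2.633, -0.038]
wrist_force: [-0.3, 0.7, -0.1]
width: 0.763
grip_force: 0.0
```

Call:
step_arm --pt "6.5 -8 0 0 0" --pt "6.5 -15 0 -2 0" --pt "6.5 -25 0 -2 0"

```text
time: 13.5
tool_pos: [1.1389, 0.078, 0.4179]
tcp_rot: [-0.105, 2.588, -0.035]
wrist_force: [-0.2, 0.2, 0.7]
width: 0.761
grip_force: 0.0
```

```bash
python3 -c "
from h import *
to([.9,.05,.43],183);to([.5,.01,.43],183);to([.5,.01,.17])"
```

```text
shift [ 19.87  -1.22 -13.55] twist 2.527526233391427 | tcp [1.1389 0.078  0.4179] yawx -174.5 lean 31.6 at -0.0 q [ 0.06  0.96  0.31 -0.03  1.32 -1.6 ]
shift [ 54.15  -2.49 -34.51] twist 2.527526233391427 | tcp [1.1389 0.078  0.4179] yawx -174.5 lean 31.6 at -0.0 q [ 0.06  0.96  0.31 -0.03  1.32 -1.6 ]
shift [ 67.73  -1.28 -12.37] twist None | tcp [1.1389 0.078  0.4179] yawx -174.5 lean 31.6 at -0.0 q [ 0.06  0.96  0.31 -0.03  1.32 -1.6 ]
```

Call:
step_arm --pt "6.5 4 -0.2 -2.7 0" --pt "6.5 8 -0.4 -5.4 0" --pt "6.5 12 -0.6 -8.1 0" --pt "6.5 16 -1 -10.8 0" --pt "6.5 20 -1.2 -13.5 0" --pt "6.5 24 -1.4 -16 0" --pt "6.5 28 -1.6 -18.5 0" --pt "6.5 32 -1.8 -21 0" --pt "6.5 36 -2 -23.5 0" --pt "6.5 40 -2.2 -26 0" --pt "6.5 44 -2.3 -28.5 0" --pt "6.5 48 -2.4 -31 0" --pt "6.5 52 -2.5 -33.3 0" --pt "6.5 54.2 -2.5 -34.5 0" --pt "6.5 56.5 -2.3 -30.6 0" --pt "6.5 59 -2 -26.5 0" --pt "6.5 61.5 -1.8 -22.4 0" --pt "6.5 64.5 -1.6 -17.5 0" --pt "6.5 67.7 -1.3 -12.4 0" --pt "6.5 67.7 -1.3 -12.4 0"

```text
time: 15.5
tool_pos: [0.4957, 0.01, 0.1625]
tcp_rot: [-0.106, 2.598, -0.034]
wrist_force: [-0.7, -0.7, -0.8]
width: 0.762
grip_force: 0.0
```

```bash
cat > bat.py <<'E'
from h import *
to([.5,.01,.17])
p,d,K,T,c=cam("wrist");cv2.imwrite("pics/w2.png",p[:,:,::-1])
h=cv2.cvtColor(p,cv2.COLOR_RGB2HSV);C=cloud(d,K,T)
m=(cv2.inRange(h,(20,110,40),(34,255,255))>0)&(abs(C[...,0]-.66)<.07)&(abs(C[...,1]-.02)<.09)
t=m&(abs(C[...,2]-.036)<.004)
for nm,k in(("all",m),("top",t)):
    P=C[k];r=cv2.minAreaRect(P[:,:2].astype(np.float32));print(nm,len(P),P.mean(0).round(4),np.round(r[0],4),np.round(r[1],4),r[2])
v,u=np.nonzero(t);P=ray(np.c_[u,v],K,T,.036);r=cv2.minAreaRect(P[:,:2].astype(np.float32));print("ray",np.round(r[0],4),np.round(r[1],4),r[2])
# deck front edge: nearest points around deck height
w=(abs(C[...,2]-.209)<.01)&(C[...,0]>.55)&(C[...,0]<.9)
P=C[w];print("deck",len(P),np.percentile(P[:,0],[0,1,5]).round(4) if len(P) else "")
for y in(-.08,-.04,0,.04,.08):
    k=w&(abs(C[...,1]-y)<.02)
    if k.sum()>20:print(y,np.percentile(C[k][:,0],[1,5]).round(4),C[k][:,2].min().round(3))
E
python3 bat.py
```

```text
shift [-0.75 -0.07 -0.42] twist None | tcp [0.4957 0.01   0.1625] yawx -174.5 lean 31.0 at -0.0 q [-0.04 -0.36  2.43  0.04  0.54 -1.72]
all 2991 [0.6505 0.016  0.028 ] [0.6738 0.0143] [0.0926 0.0507] 10.790202140808105
top 1866 [0.662  0.0177 0.0349] [0.6675 0.0187] [0.0812 0.04  ] 10.442283630371094
ray [0.664  0.0184] [0.083  0.0397] 10.894339561462402
deck 402 [0.6152 0.616  0.6164]
-0.08 [0.6159 0.6164] 0.202
```

View pics/w2.png

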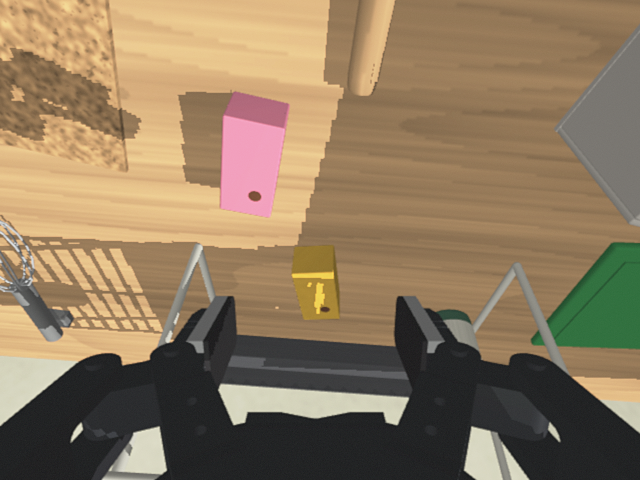

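```bash
python3 -c "
from h import *
to([.593,.0145,.113],188.5);to([.6548,.0145,.010])
M=R.from_rotvec(bot.read_state()['tcp_rot']).as_matrix();
for t in(0,-3,-5):
  print(t,(M@R.from_euler('z',t,degrees=True).as_matrix()).round(3)[:,1])"
```

```text
shift [-5.95 -0.01  9.15] twist -3.0184356529435945 | tcp [0.4951 0.0101 0.1611] yawx -174.5 lean 30.9 at -0.0 q [-0.04 -0.36  2.43  0.04  0.54 -1.72]
shift [-5.97  0.03 21.16] twist None | tcp [0.4951 0.0101 0.1611] yawx -174.5 lean 30.9 at -0.0 q [-0.04 -0.36  2.43  0.04  0.54 -1.72]
0 [-0.069  0.997 -0.045]
-3 [-0.113  0.991 -0.072]
-5 [-0.143  0.986 -0.09 ]
```

Call:
step_arm --pt "6.5 -2 0 3 -2" --pt "6.5 -4 0 6 -4" --pt "6.5 -6 0 9.1 -4" --pt "6.5 -6 0 9.1 -4" --pt "6.5 -6 0 9.1 -4"

```text
time: 16.05
tool_pos: [0.5997, 0.0144, 0.1232]
tcp_rot: [-0.196, 2.585, -0.061]
wrist_force: [0.6, -0.1, 0.1]
width: 0.761
grip_force: 0.0
```

```bash
python3 -c "
from h import *
to([.593,.0145,.113]);to([.6548,.0145,.010])
p,d,K,T,c=cam('side')
to([.6548,.0145,.010])"; sed -i 's/^to.*//; s/w2.png/w3.png/' bat.py; python3 bat.py
```

```text
shift [1.09 0.18 0.52] twist None | tcp [0.5997 0.0144 0.1232] yawx -169.8 lean 31.5 at -0.0 q [-0.02 -0.06  2.28  0.02  0.37 -1.76]
shift [ 1.2   0.24 12.53] twist None | tcp [0.5997 0.0144 0.1232] yawx -169.8 lean 31.5 at -0.0 q [-0.02 -0.06  2.28  0.02  0.37 -1.76]
shift [ 1.22  0.25 12.6 ] twist None | tcp [0.5993 0.0144 0.1239] yawx -169.8 lean 31.6 at -0.0 q [-0.02 -0.07  2.29  0.02  0.37 -1.76]
all 5788 [0.6516 0.0152 0.0293] [0.6736 0.0147] [0.0917 0.049 ] 10.61593246459961
top 4016 [0.6614 0.0171 0.0349] [0.6673 0.0179] [0.0804 0.0398] 10.913561820983887
ray [0.6652 0.0178] [0.0817 0.039 ] 10.790199279785156
deck 0
```

Call:
step_arm --pt "6.5 0.8 0.2 1 0" --pt "6.5 1.2 0.25 4 0" --pt "6.5 1.2 0.25 7 0" --pt "6.5 1.2 0.25 9.5 0" --pt "6.5 1.2 0.25 11.5 0" --pt "6.5 1.2 0.25 12.5 0" --pt "6.5 1.2 0.25 12.5 0"

```text
time: 16.85
tool_pos: [0.6531, 0.0145, 0.0088]
tcp_rot: [-0.195, 2.586, -0.061]
wrist_force: [0.3, 0.3, 0.1]
width: 0.761
grip_force: 0.0
```

```bash
python3 -c "
from h import *
to([.6548,.0145,.010]);print(bot.read_state()['wrist_force'])"
```

```text
shift [-0.2  -0.03 -0.02] twist None | tcp [0.6531 0.0145 0.0088] yawx -169.8 lean 31.5 at -0.0 q [-0.02  0.24  2.23  0.05  0.12 -1.79]
[0.25014816 0.25699652 0.14216702]
```

Call:
step_arm --pt "3 0 0 -0.1 0" --pt "3 0 0 -0.1 0" --pt "3 0 0 -0.1 0" --pt "3 0 0 -0.1 0" --pt "3 0 0 -0.1 0" --pt "3 0 0 -0.1 0" --force 40

```text
time: 17.45
tool_pos: [0.6545, 0.0145, 0.0124]
tcp_rot: [-0.195, 2.581, -0.061]
wrist_force: [-3.3, 0.3, 6.5]
width: 0.473
grip_force: 41.4
```

```bash
python3 -c "
from h import *
to([.6548-.0157,.0145,.034]);to([.56,.0145,.17]);to([.45,.15,.26]);to([.39,.255,.22]);to([.39,.255,.06])"
```

```text
shift [ 0.18  0.01 -2.64] twist None | tcp [0.6545 0.0145 0.0124] yawx -169.8 lean 31.7 at -0.0 q [-0.02  0.23  2.23  0.05  0.12 -1.79]
shift [ -0.23  -0.11 -18.37] twist None | tcp [0.6545 0.0145 0.0124] yawx -169.8 lean 31.7 at -0.0 q [-0.02  0.23  2.23  0.05  0.12 -1.79]
shift [  2.29  13.93 -31.87] twist None | tcp [0.6545 0.0145 0.0124] yawx -169.8 lean 31.7 at -0.0 q [-0.02  0.23  2.23  0.05  0.12 -1.79]
shift [  7.82  25.4  -31.66] twist None | tcp [0.6545 0.0145 0.0124] yawx -169.8 lean 31.7 at -0.0 q [-0.02  0.23  2.23  0.05  0.12 -1.79]
shift [ 16.13  26.73 -18.06] twist None | tcp [0.6545 0.0145 0.0124] yawx -169.8 lean 31.7 at -0.0 q [-0.02  0.23  2.23  0.05  0.12 -1.79]
```

Call:
step_arm --pt "3 0.1 0 -1.3 0" --pt "3 0.2 0 -2.6 0" --pt "3 2.7 0.4 -4.8 0" --pt "3 5.2 0.8 -7 0" --pt "3 7.7 1.2 -9.2 0" --pt "3 6.2 1.8 -13.4 0" --pt "3 4.7 2.5 -17.6 0" --pt "3 3.2 3.1 -21.8 0" --pt "3 1.7 3.8 -25.8 0" --pt "3 1.9 7.2 -27.8 0" --pt "3 2.1 10.6 -29.8 0" --pt "3 2.3 13.9 -31.6 0" --pt "3 3.1 17.3 -31 0" --pt "3 3.9 20.7 -30.3 0" --pt "3 4.8 24.1 -29.7 0" --pt "3 4.8 24.1 -29.7 0"

```text
time: 19.05
tool_pos: [0.4247, 0.2493, 0.2167]
tcp_rot: [-0.203, 2.587, -0.06]
wrist_force: [-0.6, -0.3, -1.3]
width: 0.471
grip_force: 40.1
```

```bash
python3 -c "
from h import *
to([.428,.2465,.22]);
p,d,K,T,c=cam('side');cv2.imwrite('pics/s2.png',p[150:440,150:480,::-1])
to([.428,.2465,.06])"
```

```text
shift [-0.41 -0.35 -0.11] twist None | tcp [0.4247 0.2493 0.2167] yawx -169.5 lean 31.4 at -0.0 q [ 0.73 -0.35  2.31 -0.5   0.81 -0.72]
shift [ 7.9   1.16 13.57] twist None | tcp [0.4254 0.2478 0.2174] yawx -169.5 lean 31.4 at -0.0 q [ 0.72 -0.35  2.31 -0.5   0.81 -0.72]
```

View pics/s2.png

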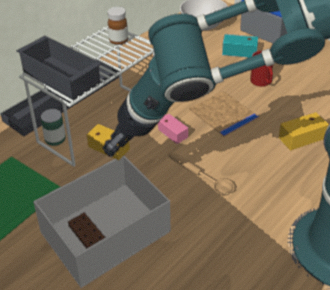

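Call:
step_arm --pt "3 2 0.3 3.4 0" --pt "3 4 0.6 6.8 0" --pt "3 6 0.9 10.2 0" --pt "3 7.9 1.2 13.6 0" --pt "3 7.9 1.2 13.6 0" --pt "5.5 7.9 1.2 13.6 0" --pt "5.5 7.9 1.2 13.6 0" --pt "5.5 7.9 1.2 13.6 0" --pt "5.5 7.9 1.2 13.6 0" --pt "5.5 4 0.6 6.8 0" --pt "5.5 0 0 0 0" --pt "5.5 -2 0 -4 0"

```text
time: 20.3
tool_pos: [0.4248, 0.2479, 0.2131]
tcp_rot: [-0.196, 2.585, -0.06]
wrist_force: [1.4, 0.4, 0.2]
width: 0.643
grip_force: 0.0
```

```bash
python3 -c "
from h import *
to([.477,-.397,.25]);
p,d,K,T,c=cam('side');cv2.imwrite('pics/s3.png',p[150:440,150:480,::-1])"
```

```text
shift [  3.48 -64.71  -0.21] twist None | tcp [0.4248 0.2479 0.2131] yawx -169.8 lean 31.5 at -0.0 q [ 0.73 -0.34  2.32 -0.51  0.8  -0.71]
```

View pics/s3.png

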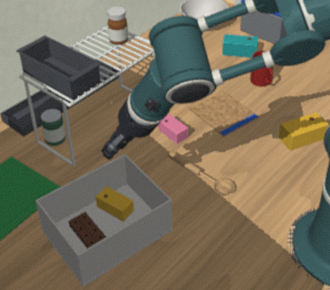

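Call:
step_arm --pt "5.5 0 -4.2 0.4 0" --pt "5.5 0 -8.4 0.8 0" --pt "5.5 0 -12.6 1.2 0" --pt "5.5 0 -16.8 1.6 0" --pt "5.5 0 -21 2 0" --pt "5.5 0 -25.1 2.4 0" --pt "5.5 2.3 -24.8 6.2 2" --pt "5.5 4.6 -24.4 10 4"

```text
time: 21.15
tool_pos: [0.4728, -0.0038, 0.1253]
tcp_rot: [-0.095, 2.581, -0.038]
wrist_force: [0.6, -0.8, -1.2]
width: 0.641
grip_force: 0.0
```

Call:
step_arm --pt "5.5 4.2 0.6 -2.6 0" --pt "5.5 8.4 1.2 -5.2 0" --pt "5.5 12.6 1.8 -7.8 0"

```text
time: 21.45
tool_pos: [0.391, 0.0075, 0.1631]
tcp_rot: [-0.105, 2.631, -0.035]
wrist_force: [0.7, 0.0, 0.0]
width: 0.644
grip_force: 0.0
```

Call:
step_arm --pt "5.5 4.2 0.6 -2.6 0" --pt "5.5 8.4 1.2 -5.2 0" --pt "5.5 12.6 1.8 -7.8 0"

```text
time: 21.75
tool_pos: [0.3104, 0.0194, 0.2123]
tcp_rot: [-0.105, 2.663, -0.039]
wrist_force: [1.4, 2.9, 6.7]
width: 0.645
grip_force: 0.0
```

```bash
python3 -c "
from h import *
to([.4,0,.12],183)"
```

```text
shift [-3.56 -2.12 12.33] twist 2.221525937288675 | tcp [0.3104 0.0194 0.2123] yawx -174.8 lean 27.4 at -1.0 q [-0.01 -0.95  2.57 -0.    1.04 -1.66]
```

Call:
step_arm --pt "5.5 -2 -0.7 4.1 0" --pt "5.5 -4 -1.4 8.2 0" --pt "5.5 -5.8 -2.2 12.3 0"

```text
time: 22.05
tool_pos: [0.4226, 0.0011, 0.1303]
tcp_rot: [-0.107, 2.656, -0.039]
wrist_force: [-0.6, 0.5, 1.3]
width: 0.646
grip_force: 0.0
```

Call:
step_arm --pt "5.5 4 0 0 0" --pt "5.5 8 0 0 0" --pt "5.5 12 0 0 0"

```text
time: 22.35
tool_pos: [0.3873, -0.0077, 0.1259]
tcp_rot: [-0.108, 2.71, -0.035]
wrist_force: [0.2, -0.7, 0.5]
width: 0.644
grip_force: 0.0
```

```bash
python3 -c "
from h import *
to([.4,0,.12],183)"
```

```text
shift [-0.97  0.7   1.05] twist 2.132433318980702 | tcp [ 0.3873 -0.0077  0.1259] yawx -174.9 lean 24.6 at -1.0 q [-0.12 -0.55  2.57  0.07  0.7  -1.82]
```

Call:
step_arm --pt "5.5 4 0 0 0" --pt "5.5 8 0 0 0" --pt "5.5 12 0 0 0"

```text
time: 22.65
tool_pos: [0.3593, -0.0192, 0.1403]
tcp_rot: [-0.111, 2.744, -0.031]
wrist_force: [0.3, 0.1, -0.3]
width: 0.642
grip_force: 0.0
```

Call:
step_arm --pt "5.5 4 0 0 0" --pt "5.5 8 0 0 0" --pt "5.5 12 0 0 0"

```text
time: 22.95
tool_pos: [0.32, -0.0345, 0.1595]
tcp_rot: [-0.114, 2.782, -0.023]
wrist_force: [-0.7, 0.1, -0.7]
width: 0.645
grip_force: 0.0
```

Call:
step_arm --pt "5.5 4 0 0 0" --pt "5.5 8 0 0 0" --pt "5.5 12 0 0 0"

```text
time: 23.25
tool_pos: [0.2643, -0.0545, 0.184]
tcp_rot: [-0.119, 2.813, -0.012]
wrist_force: [0.4, -0.0, 0.5]
width: 0.644
grip_force: 0.0
```

```bash
python3 -c "
from h import *
to([.4,0,.12],183)"
```

```text
shift [-11.22   4.48  10.43] twist 2.045975119747254 | tcp [ 0.2643 -0.0545  0.184 ] yawx -175.0 lean 18.7 at 1.0 q [-0.51 -0.9   2.57  0.17  1.2  -2.2 ]
```

Call:
step_arm --pt "5.5 -3.5 1.5 4 0" --pt "5.5 -7 3 8 0" --pt "5.5 -10.6 4.5 12.2 0"

```text
time: 23.55
tool_pos: [0.3894, -0.0073, 0.1121]
tcp_rot: [-0.108, 2.804, -0.013]
wrist_force: [-0.2, -0.9, 0.6]
width: 0.645
grip_force: 0.0
```

Call:
step_arm --pt "5.5 4 0.3 1 0" --pt "5.5 8 0.6 2 0" --pt "5.5 12 0.9 3 0"

```text
time: 23.85
tool_pos: [0.3517, -0.0087, 0.0895]
tcp_rot: [-0.119, 2.858, -0.005]
wrist_force: [-0.2, -0.2, 1.2]
width: 0.645
grip_force: 0.0
```

Call:
step_arm --pt "5.5 4 0.3 1 0" --pt "5.5 8 0.6 2 0" --pt "5.5 12 0.9 3 0"

```text
time: 24.15
tool_pos: [0.3364, -0.0137, 0.0883]
tcp_rot: [-0.12, 2.898, 0.0]
wrist_force: [0.3, -0.9, 0.2]
width: 0.639
grip_force: 0.0
```

```bash
python3 -c "
from h import *
to([.36,0,.09],183)"
```

```text
shift [-2.43  1.17  0.41] twist 1.7968791278242406 | tcp [ 0.3364 -0.0137  0.0883] yawx -175.2 lean 13.8 at 2.0 q [-0.17 -0.49  2.57  0.07  0.83 -1.86]
```

Call:
step_arm --pt "5.5 4 0.4 1.6 0" --pt "5.5 8 0.8 3.2 0" --pt "5.5 12 1.2 4.8 0"

```text
time: 24.45
tool_pos: [0.326, -0.017, 0.0755]
tcp_rot: [-0.123, 2.945, 0.009]
wrist_force: [0.1, -0.9, -0.3]
width: 0.639
grip_force: 0.0
```

Call:
step_arm --pt "5.5 4 0.4 1.6 0" --pt "5.5 8 0.8 3.2 0" --pt "5.5 12 1.2 4.8 0"

```text
time: 24.75
tool_pos: [0.3148, -0.0221, 0.066]
tcp_rot: [-0.126, 2.988, 0.018]
wrist_force: [0.4, 0.4, 0.2]
width: 0.641
grip_force: 0.0
```

```bash
python3 -c "
from h import *
to([.36,0,.09],183)"
```

```text
shift [-4.99  1.84 -1.66] twist 1.8162331756821004 | tcp [ 0.3148 -0.0221  0.066 ] yawx -175.2 lean 8.7 at 7.0 q [-0.2  -0.43  2.57  0.06  0.85 -1.9 ]
```

Call:
step_arm --pt "5.5 4 0.4 1.2 0" --pt "5.5 8 0.8 2.4 0" --pt "5.5 12 1.2 3.6 0"

```text
time: 25.05
tool_pos: [0.2971, -0.0297, 0.0689]
tcp_rot: [-0.129, 3.028, 0.028]
wrist_force: [-0.1, -0.0, 1.3]
width: 0.645
grip_force: 0.0
```

Call:
step_arm --pt "5.5 4 0.4 1.2 0" --pt "5.5 8 0.8 2.4 0" --pt "5.5 12 1.2 3.6 0"

```text
time: 25.35
tool_pos: [0.2757, -0.0405, 0.0771]
tcp_rot: [-0.132, 3.065, 0.041]
wrist_force: [-0.0, -0.6, -0.5]
width: 0.641
grip_force: 0.0
```

Call:
step_arm --pt "5.5 4 0.4 1.2 0" --pt "5.5 8 0.8 2.4 0" --pt "5.5 12 1.2 3.6 0"

```text
time: 25.65
tool_pos: [0.2479, -0.0555, 0.0918]
tcp_rot: [-0.135, 3.099, 0.058]
wrist_force: [-1.0, -0.6, 0.3]
width: 0.643
grip_force: 0.0
```

```bash
python3 -c "
from h import *
to([.36,-.05,.22],151)"
```

```text
shift [-11.73   0.02 -12.36] twist 33.94046430475771 | tcp [ 0.2479 -0.0555  0.0918] yawx -175.1 lean 3.1 at 46.0 q [-0.39 -0.54  2.57  0.06  1.09 -2.07]
```

Call:
step_arm --pt "8.5 -2.5 0 -3.5 4" --pt "8.5 -5 0 -7.5 8" --pt "8.5 -7 -3 -11 12" --pt "8.5 -9 -6.5 -13.8 16" --pt "8.5 -11 -11 -13.8 20" --pt "8.5 -13 -15.5 -13.8 24" --pt "8.5 -15 -20 -13.8 28" --pt "8.5 -16.5 -24.5 -13.8 32" --pt "8.5 -18 -29 -13.8 34" --pt "8.5 -19.2 -33 -13.8 34" --pt "8.5 -19.2 -35.3 -13.8 34" --pt "8.5 -19.2 -35.3 -13.8 34"

```text
time: 26.85
tool_pos: [0.4648, -0.3989, 0.2242]
tcp_rot: [0.784, 3.014, 0.072]
wrist_force: [-0.3, 0.9, 0.2]
width: 0.997
grip_force: 0.0
```

```bash
cat > mug.py <<'E'
from h import *
p,d,K,T,c=cam("wrist");cv2.imwrite("pics/w4.png",p[:,:,::-1])
h=cv2.cvtColor(p,cv2.COLOR_RGB2HSV);C=cloud(d,K,T)
red=((cv2.inRange(h,(0,110,30),(8,255,255))>0)|(cv2.inRange(h,(174,110,30),(180,255,255))>0))&(d>0)
import sys
z0=float(sys.argv[1]) if len(sys.argv)>1 else 0
P=C[red&(abs(C[...,2]-.089-z0)<.004)]
# circle fit on rim
A=np.c_[2*P[:,:2],np.ones(len(P))];s=np.linalg.lstsq(A,(P[:,:2]**2).sum(1),rcond=None)[0];c0=s[:2];print("rim",len(P),c0.round(4),np.sqrt(s[2]+c0@c0).round(4))
Q=C[red&(C[...,2]>.02+z0)];r=np.hypot(*(Q[:,:2]-c0).T);H=Q[(r>.04)&(r<.075)];print("handle",len(H),H.mean(0).round(4),r.max().round(3),np.degrees(np.arctan2(*(H[:,:2].mean(0)-c0)[::-1])).round(1))
t=H[H[:,2]>np.percentile(H[:,2],60)];print("top of handle",np.degrees(np.arctan2(*(t[:,:2].mean(0)-c0)[::-1])).round(1))
to([c0[0],c0[1],.23],151);to([c0[0],c0[1],.045])
E
python3 mug.py
```

```text
rim 1212 [ 0.4762 -0.3983] 0.0295
handle 332 [ 0.4313 -0.374   0.0705] 0.062 151.6
top of handle 151.1
shift [-1.1   0.48 -0.54] twist -0.1642021416459727 | tcp [ 0.4645 -0.3969  0.2243] yawx 150.8 lean 3.1 at 47.0 q [-0.78  0.15  1.76  0.06  1.24 -1.86]
shift [-0.85 -0.49 17.94] twist None | tcp [ 0.4645 -0.3969  0.2243] yawx 150.8 lean 3.1 at 47.0 q [-0.78  0.15  1.76  0.06  1.24 -1.86]
```

View pics/w4.png

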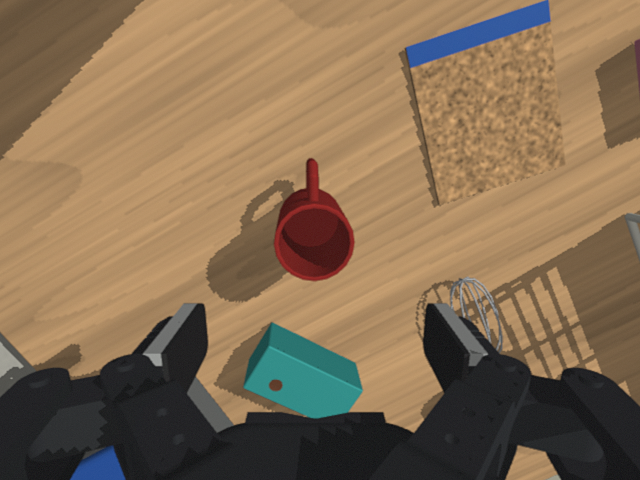

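Call:
step_arm --pt "8.5 -0.9 -0.3 4 0" --pt "8.5 -0.9 -0.4 8 0" --pt "8.5 -0.9 -0.5 11 0" --pt "8.5 -0.9 -0.5 14 0" --pt "8.5 -0.9 -0.5 17 0" --pt "8.5 -0.9 -0.5 17.9 0" --pt "8.5 -0.9 -0.5 17.9 0" --pt "5.5 -0.9 -0.5 17.9 0" --pt "5.5 -0.9 -0.5 17.9 0" --pt "5.5 -0.9 -0.5 17.9 0" --pt "5.5 -0.9 -0.5 17.9 0" --pt "5.5 -0.9 -0.5 17.9 0" --force 35

```text
time: 28.1
tool_pos: [0.479, -0.3989, 0.0486]
tcp_rot: [0.779, 3.011, 0.069]
wrist_force: [-0.0, 1.5, 7.6]
width: 0.757
grip_force: 40.2
```

```bash
python3 - <<'E'
from h import *
print(bot.read_state()["wrist_force"])
to([.4679,-.1987,.115],168);s=bot.read_state();M=R.from_rotvec(s["tcp_rot"]).as_matrix()
# lean after twist -17
N=M@R.from_euler('z',-17,degrees=True).as_matrix();print(M[:,2],N.round(3))
g=s["tool_pos"]-.019*M[:,2];print("grasp",g)
E
```

```text
[-0.01341829  1.48630051  7.55926705]
shift [10.57 17.29 -5.97] twist -17.057110643896664 | tcp [ 0.479  -0.3989  0.0486] yawx 150.9 lean 3.1 at 41.0 q [-0.76  0.33  1.88  0.07  0.93 -1.87]
[ 0.04112865  0.03526967 -0.99853116] [[-0.977  0.208  0.041]
 [ 0.209  0.977  0.035]
 [-0.033  0.043 -0.999]]
grasp [ 0.47821933 -0.39956003  0.06754077]
```

Call:
step_arm --pt "5.5 0 0 -2 0" --pt "5.5 0 0 -4.5 0" --pt "5.5 0.5 1 -6.6 -2" --pt "5.5 2.4 4 -6.6 -5" --pt "5.5 4.3 7 -6.6 -9" --pt "5.5 6.2 10 -6.6 -13" --pt "5.5 8.1 13 -6.6 -17" --pt "5.5 10.3 16.5 -6.6 -17" --pt "5.5 10.3 17.4 -6.6 -17" --pt "5.5 10.3 17.4 -5.5 -17" --pt "5.5 10.4 17.3 -3.5 -17" --pt "5.5 10.4 17.1 -1.6 -17" --pt "5.5 10.4 17.1 -0.8 -17" --pt "5.5 10.4 17.1 -0.8 -17" --pt "5.5 10.4 17.1 -0.8 -17"

```text
time: 29.6
tool_pos: [0.469, -0.1985, 0.061]
tcp_rot: [0.327, 3.091, 0.066]
wrist_force: [-0.0, -0.1, -2.0]
width: 0.756
grip_force: 39.9
```

```bash
sed -i 's/w4.png/w5.png/' mug.py; python3 mug.py .008; python3 -c "
from h import *
print(bot.read_state()['wrist_force']);to([.471,-.1987,.0535])"
```

```text
rim 4494 [ 0.4652 -0.1991] 0.0291
handle 1854 [ 0.416  -0.1888  0.0844] 0.184 168.2
top of handle 167.8
shift [ -0.09   0.63 -16.84] twist 16.903099923081726 | tcp [ 0.4694 -0.1986  0.0616] yawx 167.9 lean 3.1 at 45.0 q [-0.48  0.11  2.12  0.07  0.89 -1.89]
shift [ 0.45 -0.21  1.64] twist None | tcp [ 0.4694 -0.1986  0.0616] yawx 167.9 lean 3.1 at 45.0 q [-0.48  0.11  2.12  0.07  0.89 -1.89]
[-0.18058029 -0.44074104 -2.49637547]
shift [-0.13 -0.01  0.81] twist None | tcp [ 0.4694 -0.1986  0.0616] yawx 167.9 lean 3.1 at 45.0 q [-0.48  0.11  2.12  0.07  0.89 -1.89]
```

Call:
step_arm --pt "5.5 -0.2 0.05 0.2 -0.4" --pt "5.5 -0.25 0.08 0.4 -0.4" --pt "5.5 -0.25 0.08 0.6 -0.4" --pt "5.5 -0.25 0.08 0.7 -0.4" --pt "5.5 -0.25 0.08 0.75 -0.4" --pt "5.5 -0.25 0.08 0.75 -0.4"

```text
time: 30.25
tool_pos: [0.4718, -0.1971, 0.0537]
tcp_rot: [0.315, 3.092, 0.066]
wrist_force: [0.4, 0.6, -1.3]
width: 0.755
grip_force: 39.9
```

```bash
python3 mug.py .005
```

```text
rim 6011 [ 0.4688 -0.1978] 0.0293
handle 1941 [ 0.4191 -0.188   0.0773] 0.175 168.8
top of handle 168.5
shift [ -0.24   0.68 -17.61] twist 17.34123548294167 | tcp [ 0.4717 -0.1971  0.0537] yawx 168.3 lean 3.1 at 46.0 q [-0.48  0.13  2.12  0.07  0.87 -1.89]
shift [ 0.3  -0.16  0.86] twist None | tcp [ 0.4717 -0.1971  0.0537] yawx 168.3 lean 3.1 at 46.0 q [-0.48  0.13  2.12  0.07  0.87 -1.89]
```

Call:
step_arm --pt "5.5 0 -0.05 0.1 0" --pt "5.5 0 -0.05 0.15 0" --pt "5.5 0 -0.05 0.15 0"

```text
time: 30.6
tool_pos: [0.4724, -0.1974, 0.0535]
tcp_rot: [0.315, 3.091, 0.067]
wrist_force: [-0.9, 3.7, 6.8]
width: 0.759
grip_force: 40.9
```

Call:
step_arm --pt "6.5 0 -0.05 0.1 0" --pt "8.5 0 -0.05 0.1 0" --pt "8.5 0 -0.05 0.1 0" --pt "8.5 0 -0.05 0.1 0" --pt "8.5 0 -0.05 0.1 0" --pt "8.5 0 0 -2 0" --pt "8.5 0 0.1 -5 0" --pt "8.5 0 0.3 -9 0" --pt "8.5 0 0.5 -14 0" --pt "8.5 0 0.7 -18 0" --pt "8.5 0 0.7 -18 0"

```text
time: 31.7
tool_pos: [0.4701, -0.1998, 0.2397]
tcp_rot: [0.313, 3.08, 0.058]
wrist_force: [0.0, -0.6, -0.1]
width: 0.997
grip_force: 0.0
```

```bash
sed -i 's/w5.png/w6.png/' mug.py; python3 mug.py .005; python3 - <<'E'
from h import *
p,d,K,T,c=cam("side");q,_,_,_,_=cam("scene");cv2.imwrite("pics/f.png",np.hstack([p[150:460,100:480,::-1],q[100:410,150:500,::-1]]))
E
```

```text
rim 1169 [ 0.4706 -0.1982] 0.0295
handle 305 [ 0.4205 -0.1886  0.0777] 0.179 169.1
top of handle 168.8
shift [-0.16  0.09  0.64] twist 17.33736232259494 | tcp [ 0.4685 -0.199   0.2362] yawx 168.3 lean 3.2 at 38.0 q [-0.49 -0.07  1.96  0.05  1.23 -1.87]
shift [ 0.51 -0.7  19.11] twist None | tcp [ 0.4685 -0.199   0.2362] yawx 168.3 lean 3.2 at 38.0 q [-0.49 -0.07  1.96  0.05  1.23 -1.87]
```

View pics/f.png

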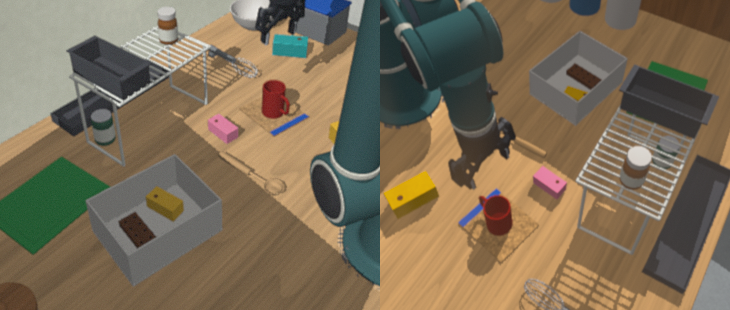

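Both views show the two offcuts lying in the tub. The mug stands upright on the mat, about 3 mm from the middle at most, with its handle towards the blue edge to within 1°. Everything else appears where it was.

```bash
python3 mug.py .005 | head -3; python3 -c "
from h import *
print(bot.finish_job())"
```

```text
rim 1220 [ 0.4706 -0.1982] 0.0295
handle 323 [ 0.4207 -0.1886  0.0781] 0.179 169.1
top of handle 168.5
the job is handed in; nothing more can be done
None
```

The job is handed in at about 32 s: both offcuts are in the tub and the mug stands upright about 3 mm from the mat's centre, handle towards the blue edge within 1°; the one doubt is that joint 2 read about -0.95 against its -0.94 limit for a moment around 21.8 s, which could count as passing its range.

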